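# Close the two enamelled containers at the blood-collection station

### The arm

A 6-joint arm with a two-finger parallel gripper is mounted at the origin on the work surface. World frame = base frame: x ahead of the robot, y to its left, z up, the work surface at z = 0. Lengths are in m, angles in rad, forces in N, time in s.
With the tool pointing down it reaches from about 0.275 to 1 m from the base axis. Payload 8.4 kg.
Tool frame: the origin (TCP) lies on the centre line of the jaws, within the pads' length; the fingertips stand 17 mm ahead of it and the grasp point (between the pads) lies 2 mm behind it (bot.tcp_to_tips is the y of the fingertips in the tool frame, in m); y points along the fingers, z is the direction in which the jaws open and shut, and the axes are right-handed (so a half turn about y gives the same grasp; the last joint's range is limited). The gripper opens to 85 mm and grips with 20 to 120 N. Pads are 22 mm wide; open, the fingers measure 114 mm over their backs; the gripper's body (76 mm by 85 mm) begins 54 mm behind the grasp point. The pads swing forward as they close: fully open they stand 13 mm farther back than shut.
Start: joints at [-1.186, 0.353, 1.633, -0, 1.155, -0.002], TCP at [0.236, -0.579, 0.248] pointing down, gripper open.
Joint ranges: [-2.63, 2.63], [-0.92, 2.1], [0.06, 2.66], [-1.3, 4.44], [0, 2.69], [-3.02, 3.02]. Speed limits (rad/s): [2.22, 2.22, 2.79, 3.14, 3.14, 3.14].

### API

Orientations are given as a unit quaternion [x, y, z, w].
In Python, from workcell import bot, hand, kinematics, get_obs, vision, hand_in gives the robot as it stands. The module is installed in compiled form; this text tells all that it offers. Calls block until the motion is done:
- bot.reach(position, orientation): joint-space move of the TCP to a pose.
- bot.servo_line(position, ori=None, velocity=0.15): straight line of the TCP; ori=None keeps the orientation; velocity is the mean speed in m/s.
- bot.goto_joints(angles): joint-space move.
- hand.move_gripper(opening, strength=None): finger opening in m; strength is the grip in N (None keeps the last); returns when the fingers have stopped.
- bot.dwell(seconds).
- kinematics.solve_ik(position, orientation): joint angles nearest the present ones, or None.
- get_obs(): the state.
- vision.read_camera(name): name is "side" or "top" or "wrist"; returns a dict with "frame" (420x560x3 uint8, red, green, blue), "intrinsics" (3x3 intrinsics, pixels), "view" (4x4, takes a point from world to camera coordinates). Camera axes: x right, y down, z forward; pixel columns grow to the right and rows downward; lengths in m; the calibration is good to about 2 mm. A picture is of the moment at which its call begins. There is no depth.
A pose or a line that the arm cannot do raises bot.IKError and nothing moves.
- hand_in(): hands the job in, once; it reports no verdict.
The state is a dict: "time_s": time; "joint_pos": joint angles; "joint_vel": joint speeds; "joint_efforts": joint torques, N m; "position": TCP position; "orientation": TCP orientation; "wrist_force": force on the tool from outside, world axes, zero at the start; "ft_torque": the same for the moment, N m; "gripper_width": finger opening in m.
Only numpy, scipy, OpenCV 4.12 (cv2) and the standard library are available. Lean on these libraries where they do the work, as an engineer would, in place of code of your own. Each camera call takes 0.05 s, during which the arm holds its last target. There are 200 camera calls.

### The job

Close the two open white containers: lift the large round lid and the oblong lid up and off their hooks on the stand, in either order, and seat each one squarely and fully down on its own container, the round one on the jar and the oblong one on the box. Do not let those lids fall to the table. Leave the small round lid hanging on its hook and do not push the other things about.

Things in the scene. Friction and masses are not known exactly. Their poses are not given: they have to be found in the camera images.
- stand: Fixed steel stand with a dark base, a level rail and three hooks at y = -120, 0, 120 mm. Origin: on the table under the rail's middle; x points away from the hooks, y along the rail (380 mm long, 12 mm thick, axis 190 mm up, a post at each end). Each lid hangs 75 mm before the rail (x = -75 mm), its origin 161 mm above the table. Base 10 mm thick, x -30 to 100 mm, y -200 to 200 mm.
- hook_mid (a point): Top of the upturned tip of the middle hook; axes as the stand. Each hook is an 8 mm round rod, axis 190 mm above the table, reaching from the rail to 108 mm before it (-x of the stand), where its tip turns up: tip top 202 mm above the table, 8 mm above the rod's top.
- jar_lid: Large round lid, 104 mm across, for the jar. White enamelled steel, plate 4 mm thick. Origin: centre of the plate's underside, the face that rests on the rim; z up when hung or seated. Below it a centred plug 89 mm across, 10 mm deep, tapered over its lower 6 mm, enters the jar. Starts hanging level on any one of the three hooks, x and y axes parallel to the stand's.
- jar_lid_grip (a point): Centre of the black grip block on top of this lid's handle: 16 mm (x) by 40 mm (y) by 23 mm tall, its underside 37 and top 60 mm above the lid's origin. Pinched by its two ends (along y) the fingers stay clear of the hook. Below the block is a strap shaped as an upturned V, 50 mm wide, 16 mm deep, open along x: opening 44 mm wide, from the plate's top (4 mm above the origin) to 34 mm.
- box_lid: Oblong lid, 114 mm (x) by 84 mm (y), for the box. White enamelled steel, plate 4 mm thick. Origin: centre of the plate's underside, the face that rests on the rim; z up when hung or seated. Below it a plug 97.5 by 67.5 mm, 10 mm deep, tapered over its lower 6 mm, enters the box either way round. Starts hanging level on any one of the three hooks, x and y axes parallel to the stand's.
- box_lid_grip (a point): Centre of the black grip block on top of this lid's handle: 16 mm (x) by 40 mm (y) by 23 mm tall, its underside 37 and top 60 mm above the lid's origin. Handle like the large round lid's.
- small_lid: Small round lid, 74 mm across, for neither container: stays hung. White enamelled steel, plate 4 mm thick. Origin: centre of the plate's underside, the face that rests on the rim; z up when hung or seated. Below it a plug 64 mm across, 10 mm deep; handle like the others'. Starts hanging level on any one of the three hooks, x and y axes parallel to the stand's.
- jar: Open round white enamelled steel jar, loose, about 0.6 kg: 100 mm across outside, 94 mm inside, 70 mm high. Origin: centre of its underside; the rim is 70 mm above.
- box: Open oblong white enamelled steel box, loose, about 0.7 kg: 110 mm (x) by 80 mm (y) outside, 102 by 72 mm inside, 70 mm high. Origin: centre of its underside; the rim is 70 mm above.
- tube_rack: White foam rack with capped sample tubes, fixed: 85 mm (x) by 190 mm (y), 85 mm high with its tubes. Origin: centre of its underside. Bystander.
- alcohol: Clear bottle with a white cap, 68 mm across, 150 mm high, loose. Origin: centre of its underside. Bystander.
- tape: Roll of paper tape lying flat, 78 mm across, 24 mm high, loose. Origin: centre of its underside. Bystander.
- forceps: Steel forceps lying flat, 138 mm long (x), 26 mm wide, 8 mm high, loose. Origin: middle, on the table. Bystander.
- cup: Closed specimen cup with a white lid, 60 mm across, 62 mm high, loose. Origin: centre of its underside. Bystander.
Not all that is in view belongs to the job. What is shaped like the box_lid but green or pink is not meant.

How it is judged:
On the way, in this order (a step that is already met when the one before it is completed fails the run):
1. one of the two lids is off its hook and held up (((distance of jar_lid from where it was at the start of the episode above 0.08 m and height (world z) of jar_lid above 0.1 m) or (distance of box_lid from where it was at the start of the episode above 0.08 m and height (world z) of box_lid above 0.1 m))), for 0.1 s.
2. one of the two containers is closed with its own lid (((horizontal distance between jar_lid and jar below 0.006 m and z of jar_lid in the frame of jar between 0.067 and 0.073 m and angle between the z axis of jar_lid and the z axis of jar, either way round below 0.05 rad and angle between jar's own z axis and vertical below 0.06 rad and height (world z) of jar below 0.01 m) or (horizontal distance between box_lid and box below 0.006 m and z of box_lid in the frame of box between 0.067 and 0.073 m and angle between the z axis of box_lid and the z axis of box, either way round below 0.05 rad and angle between box's own z axis and vertical below 0.06 rad and height (world z) of box below 0.01 m and angle between the x axis of box_lid and the x axis of box, either way round below 0.12 rad))), for 0.2 s.
3. both containers are closed with their own lids (horizontal distance between jar_lid and jar below 0.006 m and z of jar_lid in the frame of jar between 0.067 and 0.073 m and angle between the z axis of jar_lid and the z axis of jar, either way round below 0.05 rad and angle between each of jar, box's own z axis and vertical below 0.06 rad and height (world z) of each of jar, box below 0.01 m and horizontal distance between box_lid and box below 0.006 m and z of box_lid in the frame of box between 0.067 and 0.073 m and angle between the z axis of box_lid and the z axis of box, either way round below 0.05 rad and angle between the x axis of box_lid and the x axis of box, either way round below 0.12 rad), for 0.2 s.
At the end, for the whole second after the job is handed in: Round lid on jar, oblong lid on box: each within 6 mm of centred, plate within 3 mm of the rim and parallel within 0.05 rad, the oblong one turned with its box within 0.12 rad; both containers upright within 0.06 rad; all at rest; small lid within 30 mm of where it hung (all of step 3 and linear speed of each of jar_lid, box_lid, jar, box below 0.02 m/s and distance of small_lid from where it was at the start of the episode below 0.03 m); the robot touches nothing.
It fails at once if the large round lid or the oblong lid falls to the table (height (world z) of any of jar_lid, box_lid below 0.045 m).
It fails at once if the small lid is moved more than 30 mm (distance of small_lid from where it was at the start of the episode above 0.03 m).
It fails at once if the bottle, tape roll, forceps or specimen cup is moved more than 30 mm (distance of any of alcohol, tape, forceps, cup from where it was at the start of the episode above 0.03 m).
It also fails if it takes over 66 s, if anything falls off the work surface, if the arm or the gripper's body presses on something with over 40 N, if the wrist force passes 120 N, or if a joint passes its speed limit or range.

## Working session

There is one attempt and no reset: what is moved stays moved. The work goes in short steps, each a Python script; the robot and the scene stay as the last script left them, time stands still between calls to the robot, and variables do not carry over. Pictures are saved under pics/ and viewed, about 8 in all and at most 12, crops included, and the job is handed in when it is done.

```bash
mkdir -p pics
python3 - <<'E'
from workcell import *
import cv2,numpy as np
for n in ("top","side"):
    r=vision.read_camera(n); cv2.imwrite(f"pics/{n}0.png",cv2.resize(r["frame"][:,:,::-1],(800,600),interpolation=cv2.INTER_CUBIC))
    np.savez(f"{n}0.npz",f=r["frame"],K=r["intrinsics"],V=r["view"]); print(n,r["intrinsics"].tolist(),np.round(r["view"],3).tolist(), (-r["view"][:3,:3].T@r["view"][:3,3]))
o=get_obs();print(o)
E
```

```text
top [[470.3605357155529, 0.0, 276.50188797477995], [0.0, 470.3605357155529, 211.025655479933], [0.0, 0.0, 1.0]] [[0.016, -1.0, 0.019, 0.01], [-0.996, -0.018, -0.09, 0.512], [0.09, -0.017, -0.996, 1.285], [0.0, 0.0, 0.0, 1.0]] [0.39336106 0.04193628 1.32553897]
side [[488.9250272575019, 0.0, 285.1188539676559], [0.0, 488.9250272575019, 208.19694664193634], [0.0, 0.0, 1.0]] [[-0.941, -0.338, 0.01, 0.498], [-0.212, 0.567, -0.796, 0.195], [0.263, -0.752, -0.605, 1.152], [0.0, 0.0, 0.0, 1.0]] [0.20696663 0.9234964  0.84674965]
{'time_s': 0.1, 'joint_pos': array([-1.18640091e+00,  3.53584061e-01,  1.63402973e+00,  3.53110978e-06,
        1.15518427e+00, -2.37007011e-03]), 'joint_vel': array([-0.00165292,  0.00024618, -0.00202431, -0.00082896,  0.00060195,
       -0.00091482]), 'joint_efforts': array([-4.50663692e-04, -6.06357408e+01, -3.42820430e+01,  3.09365180e-05,
        4.07891785e-03,  1.79150749e-05]), 'position': array([ 0.23562106, -0.57847031,  0.24764636]), 'orientation': array([-0.13597082,  0.69434475, -0.69350747,  0.13581124]), 'wrist_force': array([-0.31939525, -0.39347086, -0.22574737]), 'ft_torque': array([-0.0148599 , -0.03782639, -0.01499395]), 'gripper_width': 0.085022713285608}
```

View pics/top0.png

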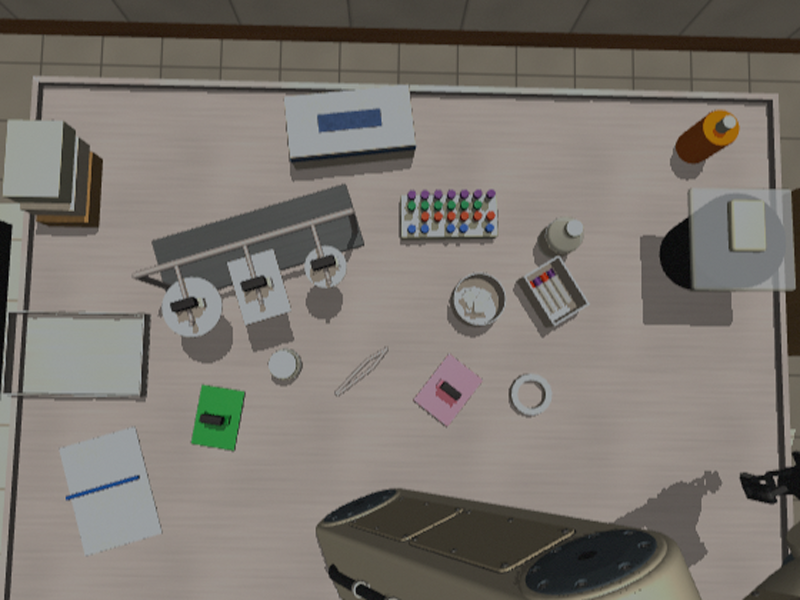

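View pics/side0.png

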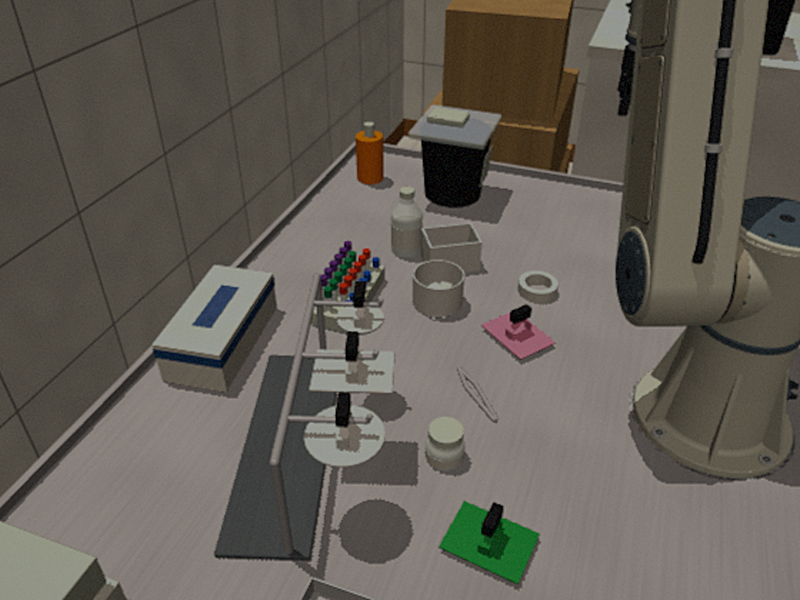

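Lids (800x600 top view): the large round one is at (191,306), the oblong white one at (259,286) on the middle hook, and the small round one at (325,267). The green (217,418) and pink (448,392) plates lie on the table and are decoys. The jar is at (477,302) and the box at (554,292). Next I measure these positions.

```bash
cat > cam.py <<'E'
import numpy as np,cv2
def load(n): d=np.load(n); return d["f"],d["K"],d["V"]
def back(uv,z,K,V):
    uv=np.atleast_2d(uv).astype(float); c=-V[:3,:3].T@V[:3,3]
    d=(np.c_[uv,np.ones(len(uv))]@np.linalg.inv(K).T)@V[:3,:3]
    return (c+d*((z-c[2])/d[:,2])[:,None])
def proj(P,K,V):
    P=np.atleast_2d(P); q=(P@V[:3,:3].T+V[:3,3])@K.T; return q[:,:2]/q[:,2:]
E
python3 - <<'E'
from cam import *
f,K,V=load("top0.npz")
g=cv2.cvtColor(f,cv2.COLOR_RGB2GRAY)
for (u,v) in [(186,305),(256,284),(323,263)]:
    u,v=int(u*.7),int(v*.7); m=np.zeros_like(g); m[v-14:v+14,u-17:u+17]=(g[v-14:v+14,u-17:u+17]<45)
    n,l,s,c=cv2.connectedComponentsWithStats(m); i=1+np.argmax(s[1:,4]); pts=np.argwhere(l==i)[:,::-1]
    print(c[i],s[i,4],cv2.minAreaRect(pts.astype(np.float32)),back(c[i],.219,K,V))
for n,uv,z in [("jar",(477,302),.07),("box",(554,292),.07),("bottlecap",(574,228),.15),("cup",(283,362),.062),("tape",(531,394),.024),("rack",(449,215),.04),("rail1",(135,275),.19),("rail2",(352,210),.19)]:
    print(n,back(np.array(uv)*.7,z,K,V))
a=cv2.resize(f[180:240,300:420,::-1],None,fx=6.6,fy=6.6,interpolation=cv2.INTER_CUBIC); 
b=cv2.resize(f[170:235,90:250,::-1],(792,322),interpolation=cv2.INTER_CUBIC)
a=cv2.resize(f[170:240,300:420,::-1],(471,275),interpolation=cv2.INTER_CUBIC)
a=cv2.copyMakeBorder(a,0,0,0,792-471,cv2.BORDER_CONSTANT)
cv2.imwrite("pics/crop0.png",np.vstack([b,a]))
E
```

```text
[128.5        213.00862069] 116 ((128.55966186523438, 213.03211975097656), (6.8963494300842285, 18.10291862487793), 73.3007583618164) [[0.48275112 0.3699524  0.219     ]]
[177.19672131 199.42622951] 61 ((177.52943420410156, 198.61769104003906), (6.790997505187988, 17.220029830932617), 75.96376037597656) [[0.51691835 0.25721779 0.219     ]]
[226.57142857 186.08571429] 35 ((226.6789093017578, 186.09632873535156), (2.107218027114868, 15.8041353225708), 73.3007583618164) [[0.55085183 0.14182983 0.219     ]]
jar [[ 0.50891611 -0.1342633   0.07      ]]
box [[ 0.5304765 -0.2798333  0.07     ]]
bottlecap [[ 0.63718017 -0.29575718  0.15      ]]
cup [[0.39065325 0.22713441 0.062     ]]
tape [[ 0.33686277 -0.24603966  0.024     ]]
rack [[ 0.6807676  -0.08294532  0.04      ]]
rail1 [[0.53332121 0.46238556 0.19      ]]
rail2 [[0.65254452 0.09842344 0.19      ]]
```

View pics/crop0.png

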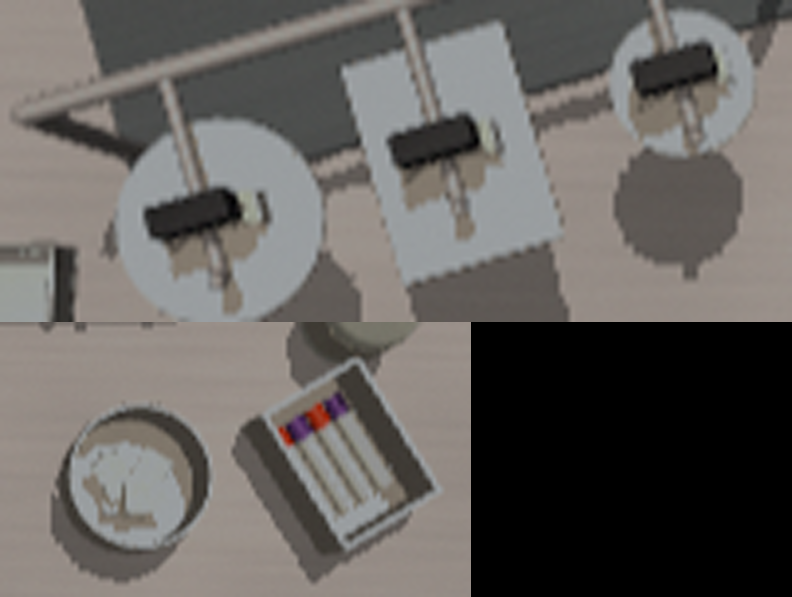

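The crop confirms the white oblong lid on the middle hook, the large round lid on the left hook (world +y) and the small lid on the right. Next I take closer wrist views over the containers and the lids.

```bash
cat > h.py <<'E'
from workcell import *
from cam import *
from scipy.spatial.transform import Rotation as R
def q(psi):
    z=np.array([np.cos(psi),np.sin(psi),0]); y=np.array([0,0,-1.]); x=np.cross(y,z)
    return R.from_matrix(np.c_[x,y,z]).as_quat()
def best(p,psi):
    c=[]
    for s in (psi,psi+np.pi):
        j=kinematics.solve_ik(p,q(s))
        if j is not None: c.append((abs(j[5]),s))
    return min(c)[1]
def snap(n):
    r=vision.read_camera("wrist"); np.savez(n+".npz",f=r["frame"],K=r["intrinsics"],V=r["view"])
    return r
E
python3 - <<'E'
from h import *
print(R.from_quat(get_obs()["orientation"]).as_matrix().round(2).tolist())
ims=[]
for n,p,psi in [("wc",(.47,-.2,.42),np.pi/2),("wl",(.47,.29,.45),np.pi/2+.29)]:
    s=best(p,psi); print(s,kinematics.solve_ik(p,q(s)))
    bot.reach(p,q(s)); bot.dwell(.2); r=snap(n); ims.append(r["frame"][:,:,::-1]); print((-r["view"][:3,:3].T@r["view"][:3,3]).round(3),r["view"].round(2)[:3].tolist())
print(get_obs()["time_s"],get_obs()["position"])
cv2.imwrite("pics/w1.png",cv2.resize(np.vstack(ims),(400*1,600)))
cv2.imwrite("pics/wc.png",ims[0]);cv2.imwrite("pics/wl.png",ims[1])
E
```

```text
[[-0.93, -0.0, 0.38], [-0.38, 0.0, -0.93], [-0.0, -1.0, -0.0]]
4.71238898038469 [-4.05257766e-01  4.69861633e-02  1.64075175e+00 -4.44089210e-16
  1.45385474e+00  1.16553856e+00]
[ 0.538 -0.2    0.545] [[-0.0, -1.0, -0.0, -0.2], [-0.96, 0.0, 0.27, 0.37], [-0.27, 0.0, -0.96, 0.67]]
1.8607963267948966 [ 5.50125146e-01  1.08460585e-01  1.51219352e+00 -4.44089210e-16
  1.52093855e+00 -1.31067118e+00]
[0.407 0.271 0.575] [[-0.28, 0.96, -0.0, -0.14], [0.92, 0.27, 0.27, -0.6], [0.26, 0.08, -0.96, 0.43]]
4.4583 [0.47018789 0.28964544 0.44999362]
```

View pics/wc.png

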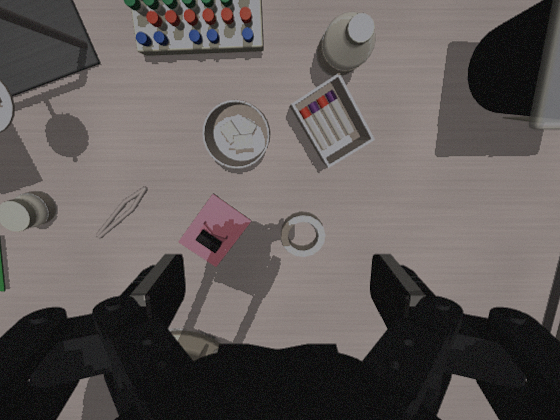

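View pics/wl.png

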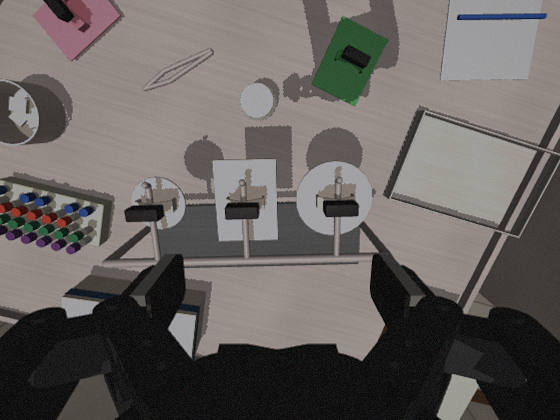

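The wrist view over the lids shows the oblong plate with corners at about (213,159), (275,157), (277,240) and (219,242), the large round plate centred at (334,198), and their black blocks at (242,211) and (340,208). The container view shows the jar at (237,134) and the box at (331,120). I'll extract the lid pose from this view, then take one closer view of each container for precise rim fits.

Run:
```python
from h import *
f,K,V=load("wl.npz"); g=cv2.cvtColor(f,cv2.COLOR_RGB2GRAY)
out=[]
for n,(u,v) in [("small",(144,213)),("box",(242,211)),("jar",(340,208))]:
    m=np.zeros_like(g); m[v-14:v+14,u-24:u+24]=g[v-14:v+14,u-24:u+24]<50
    k,l,s,c=cv2.connectedComponentsWithStats(m); i=1+np.argmax(s[1:,4])
    # block incl. visible front face: the far-side edge rows; use full extents
    print(n,s[i],c[i],back(c[i],.214,K,V).round(4)); out.append(back(c[i],.214,K,V)[0])
d=out[2]-out[0]; print("yaw",np.arctan2(-d[0],d[1]),np.linalg.norm(d))
# plates
hsv=cv2.cvtColor(f,cv2.COLOR_RGB2HSV); m=((hsv[...,1]<28)&(hsv[...,2]>140)).astype(np.uint8)
for n,(u0,u1,v0,v1) in dict(box=(205,285,150,250),jar=(288,380,152,240)).items():
    mm=np.zeros_like(m); mm[v0:v1,u0:u1]=m[v0:v1,u0:u1]
    mm=cv2.morphologyEx(mm,cv2.MORPH_OPEN,np.ones((3,3))); pts=np.argwhere(mm)[:,::-1]
    w=(back(pts,.165,K,V)[:,:2]*1000).astype(np.float32); h=cv2.convexHull(w)
    print(n,cv2.minAreaRect(h),cv2.minEnclosingCircle(h))
# close looks at containers
for n,p in [("wj2",(.40,-.134,.32)),("wb2",(.42,-.28,.32))]:
    s=best(p,np.pi/2); bot.reach(p,q(s)); bot.dwell(.2); r=snap(n); cv2.imwrite(f"pics/{n}.png",r["frame"][:,:,::-1])
    P=[.509,-.134,.07] if n=="wj2" else [.53,-.28,.07]
    print(proj(P,r["intrinsics"],r["view"]))
a=[np.load(n+".npz")["f"][:,:,::-1] for n in("wj2","wb2")]
cv2.imwrite("pics/cc.png",cv2.resize(np.vstack([x[:260] for x in a]),(640,594)))
print(get_obs()["time_s"])
```

```text
small [125 205  39  17 581] [144.02581756 212.87263339] [[0.5573 0.1468 0.214 ]]
box [225 202  34  17 466] [241.68669528 210.37982833] [[0.5206 0.2595 0.214 ]]
jar [323 200  35  17 535] [340.12336449 207.96448598] [[0.4838 0.3726 0.214 ]]
yaw 0.3149446642489374 0.23746419940545166
box ((518.4440307617188, 257.4357604980469), (129.6229248046875, 106.72598266601562), 9.190634727478027) ((519.7730712890625, 258.8266906738281), 70.44141387939453)
jar ((481.6938171386719, 374.9071960449219), (121.41695404052734, 128.29457092285156), 16.551258087158203) ((478.15057373046875, 376.28900146484375), 84.56271362304688)
[[277.77450927  83.29791185]]
[[278.49390084  82.25268531]]
7.7833
```

View pics/cc.png

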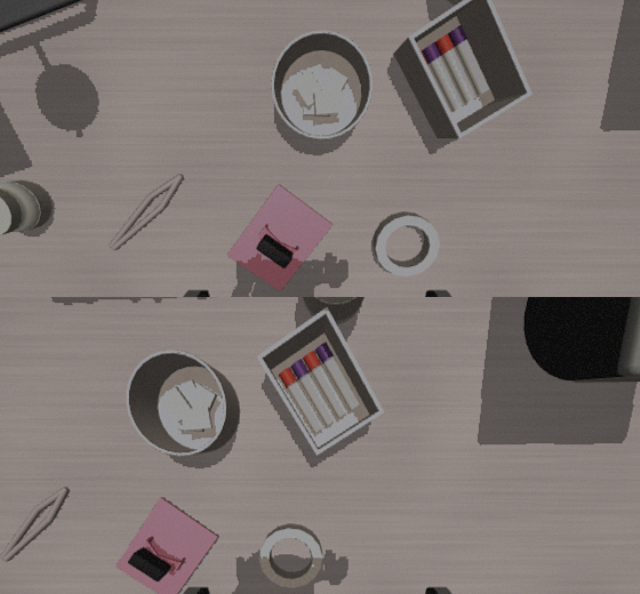

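The rims are clear in both close views: in the wj2 half the jar is at (322,85), and in the wb2 half the box is at (321,382) of the stacked picture. Next are model-based fits of rims and plates over several views.

```bash
cat > fit.py <<'E'
from cam import *
from scipy.optimize import minimize
def circ(r): t=np.linspace(0,2*np.pi,240,endpoint=False); return np.c_[r*np.cos(t),r*np.sin(t)]
def rect(a,b):
    s=np.linspace(-.93,.93,60); o=np.ones(60)
    return np.r_[np.c_[s*a,o*b],np.c_[s*a,-o*b],np.c_[o*a,s*b],np.c_[-o*a,s*b]]
def score(p,views,curves,z):
    c,s=np.cos(p[2]),np.sin(p[2]); t=0
    for f,K,V in views:
        for w,cv in curves:
            xy=cv@np.array([[c,s],[-s,c]])+p[:2]
            uv=proj(np.c_[xy,np.full(len(xy),z)],K,V).astype(np.float32)
            t+=w*np.mean(cv2.remap(f,uv[:,:1],uv[:,1:],cv2.INTER_LINEAR,borderMode=cv2.BORDER_REPLICATE))
    return -t/len(views)
def views(ns): 
    o=[]
    for n in ns:
        f,K,V=load(n+".npz"); o.append((cv2.GaussianBlur(cv2.cvtColor(f,cv2.COLOR_RGB2GRAY).astype(np.float32),(0,0),.7),K,V))
    return o
def fit(ns,curves,z,p0,rot=True):
    vs=views(ns); g=lambda p:score(p if rot else [p[0],p[1],p0[2]],vs,curves,z)
    n=3 if rot else 2; best=None
    for dx in (-.004,0,.004):
        for dy in (-.004,0,.004):
            p=np.array(p0[:n],float); p[0]+=dx;p[1]+=dy
            S=np.vstack([p]+[p+d for d in np.diag([.003,.003,.05][:n])])
            r=minimize(g,p,method="Nelder-Mead",options=dict(initial_simplex=S,xatol=1e-5))
            if best is None or r.fun<best.fun: best=r
    return best.x.round(4),round(best.fun,1)
# rim: bright line, dark either side; plate: step edge
def rimc(r): return [(2,circ(r-.0015)),(-1,circ(r-.005)),(-1,circ(r+.002))]
def rimr(a,b): return [(2,rect(a-.002,b-.002)),(-1,rect(a-.006,b-.006)),(-1,rect(a+.002,b+.002))]
def plc(r): return [(1,circ(r-.0015)),(-1,circ(r+.0015))]
def plr(a,b): return [(1,rect(a-.0015,b-.0015)),(-1,rect(a+.0015,b+.0015))]
E
python3 - <<'E'
from fit import *
for ns in (["top0"],["wc"],["wj2"],["wb2"],["wc","wj2","wb2"]):
    print(ns,"jar",fit(ns,rimc(.05),.07,[.509,-.134,0],False),"box",fit(ns,rimr(.055,.04),.07,[.53,-.28,.55]) if ns!=["wj2"] else "")
for ns in (["top0"],["wl"],["top0","wl"]):
    print(ns,"jarlid",fit(ns,plc(.052),.165,[.483,.373,0],False),"boxlid",fit(ns,plr(.057,.042),.165,[.519,.258,.31]),"small",fit(ns,plc(.037),.165,[.556,.144,0],False))
E
```

```text
['top0'] jar (array([ 0.5174, -0.1399]), np.float64(-28.2)) box (array([ 0.5352, -0.2843,  0.5606]), np.float64(-46.9))
['wc'] jar (array([ 0.5176, -0.1376]), np.float64(-64.2)) box (array([ 0.5362, -0.2827,  0.5569]), np.float64(-95.1))
['wj2'] jar (array([ 0.5175, -0.1378]), np.float64(-88.3)) box 
['wb2'] jar (array([ 0.5176, -0.1376]), np.float64(-92.8)) box (array([ 0.5356, -0.2827,  0.5589]), np.float64(-114.8))
['wc', 'wj2', 'wb2'] jar (array([ 0.5176, -0.1377]), np.float64(-81.5)) box (array([ 0.5359, -0.2828,  0.558 ]), np.float64(-107.8))
['top0'] jarlid (array([0.484 , 0.3729]), np.float64(-24.9)) boxlid (array([0.5212, 0.2588, 0.3097]), np.float64(-27.3)) small (array([0.5583, 0.1449]), np.float64(-22.2))
['wl'] jarlid (array([0.4848, 0.3739]), np.float64(-43.2)) boxlid (array([0.522 , 0.2597, 0.3153]), np.float64(-53.1)) small (array([0.5596, 0.1452]), np.float64(-26.4))
['top0', 'wl'] jarlid (array([0.4846, 0.3737]), np.float64(-33.2)) boxlid (array([0.5219, 0.2595, 0.3158]), np.float64(-39.4)) small (array([0.5593, 0.1451]), np.float64(-23.5))
```

Fits agree across views to within about 2.5 mm: jar (0.5176,-0.1377), box (0.5358,-0.2828, yaw 0.558), and stand yaw 0.315 with hook spacing 0.2405 over two hooks (expected 0.240). I'll take the jar lid first.

```bash
cat >> h.py <<'E'
YAW=.3155; X=np.array([np.cos(YAW),np.sin(YAW),0])
def take(lid,psi):
    o=q(psi); p=np.array([lid[0],lid[1],.210])
    bot.reach(p+[0,0,.12],o); hand.move_gripper(.085,60)
    bot.servo_line(p,velocity=.1); hand.move_gripper(.03,60); print("width",get_obs()["gripper_width"])
    f0=get_obs()["wrist_force"]
    bot.servo_line(p+[0,0,.0165],velocity=.04)
    print("force",get_obs()["wrist_force"]-f0,get_obs()["gripper_width"])
    a=p+[0,0,.0165]-.125*X; bot.servo_line(a,velocity=.1)
    print("force",get_obs()["wrist_force"]-f0); bot.servo_line(a+[0,0,.10],velocity=.15)
    print("end",get_obs()["gripper_width"],get_obs()["position"],get_obs()["time_s"])
E
python3 - <<'E'
from h import *
g=(.4844,.3735); top=(.5176,-.1377,.33)
for s in (np.pi/2+YAW,np.pi*1.5+YAW): print(s,kinematics.solve_ik((*g,.21),q(s)),kinematics.solve_ik(top,q(s)))
psi=best((*g,.21),np.pi/2+YAW); print(psi)
bot.servo_line([.42,-.28,.42],velocity=.25)
bot.reach((.42,.2,.42),q(psi))
take(g,psi)
bot.reach(top,q(psi)); bot.dwell(.3)
snap("wj3"); print(get_obs()["position"],get_obs()["time_s"])
r=vision.read_camera("side"); a=cv2.resize(r["frame"][:,:,::-1],(400,300)); b=cv2.resize(np.load("wj3.npz")["f"][:,:,::-1],(400,300))
cv2.imwrite("pics/held1.png",np.hstack([a,b]))
E
```

```text
1.8862963267948967 [ 6.54389647e-01  3.70352659e-01  1.69936965e+00 -4.44089210e-16
  1.07187034e+00 -1.23190668e+00] [-2.62813664e-01  1.41499214e-01  1.72657178e+00 -4.44089210e-16
  1.27352166e+00 -2.14910999e+00]
5.02788898038469 [ 6.54389647e-01  3.70352659e-01  1.69936965e+00 -4.44089210e-16
  1.07187034e+00  1.90968597e+00] [-0.26281366  0.14149921  1.72657178  0.          1.27352166  0.99248266]
1.8862963267948967
width 0.03888684578343933
force [ 0.8513725  -1.12250098 -5.84998683] 0.03911821841892768
force [ 0.66330787 -0.2465457  -7.09077154]
end 0.03933571669825952 [0.36525579 0.33437075 0.32560445] 16.0833
[ 0.51771393 -0.1372897   0.3300511 ] 18.2417
```

View pics/held1.png

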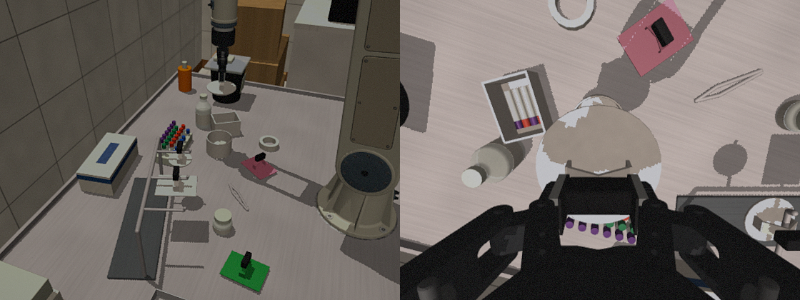

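The jar lid is held level (block width 39 mm, load about 6-7 N), and its plate is visible at right around (600,150). I'll check its in-hand offset with an arc fit before lowering.

Run:
```python
from h import *
from fit import *
from scipy.optimize import least_squares
f,K,V=load("wj3.npz"); z=.0+.330-.049+.004
c0=np.array([.5177,-.1373])
e=cv2.Canny(f,40,100); pts=np.argwhere(e)[:,::-1]
w=back(pts,z,K,V)[:,:2]
cam=(-V[:3,:3].T@V[:3,3])[:2]; d=(cam-c0)/np.linalg.norm(cam-c0)
for tol in (.006,.003,.0015):
    r=np.linalg.norm(w-c0,axis=1); k=(abs(r-.052)<tol)&((w-c0)@d>.012)
    s=least_squares(lambda p:np.linalg.norm(w[k]-p,axis=1)-.052,c0,loss="soft_l1",f_scale=.0005); c0=s.x
    print(tol,k.sum(),c0.round(4),"rms",np.sqrt(np.mean(s.fun**2)).round(5))
print("tcp",get_obs()["position"],"lid x dir off",(c0-get_obs()["position"][:2])@X[:2], (c0-get_obs()["position"][:2])@[-X[1],X[0]])
# jar re-fit of visible part is not possible (hidden); check box in this view
print(fit(["wj3"],rimr(.055,.04),.07,[.5358,-.2828,.558]))
```

```text
0.006 667 [ 0.5173 -0.1378] rms 0.00257
0.003 480 [ 0.5176 -0.1373] rms 0.00129
0.0015 381 [ 0.5179 -0.137 ] rms 0.00066
tcp [ 0.5176557  -0.13741482  0.33003091] lid x dir off 0.00038108136195521246 0.00030618288254020775
(array([ 0.5361, -0.2828,  0.5586]), np.float64(-154.8))
```

The in-hand offset is under 0.5 mm. Lowering now, with the force watched.

```bash
cat >> h.py <<'E'
def place(x,y):
    bot.servo_line([x,y,.150],velocity=.12); bot.dwell(.2); f0=get_obs()["wrist_force"]
    for z in (.138,.134,.130,.127,.124,.122,.120,.119,.118,.117):
        bot.servo_line([x,y,z],velocity=.03); f=get_obs()["wrist_force"]-f0
        print(z,get_obs()["position"].round(4),f.round(1))
        if f[2]>10 : break
E
python3 - <<'E'
from h import *
place(.5175,-.1378)
print(get_obs()["time_s"])
E
```

```text
0.138 [ 0.5174 -0.1378  0.1378] [ 0.1  1.1 -0.1]
0.134 [ 0.5174 -0.1378  0.1338] [0.4 0.9 0.8]
0.13 [ 0.5173 -0.1377  0.1298] [ 0.8  0.5 -0.5]
0.127 [ 0.5174 -0.1378  0.1268] [1.2 0.8 0.1]
0.124 [ 0.5173 -0.1378  0.1238] [-0.5  1.3  0.7]
0.122 [ 0.5174 -0.1378  0.1219] [-0.   0.2  0.3]
0.12 [ 0.5175 -0.1378  0.1199] [-1.4  1.5  0.6]
0.119 [ 0.5175 -0.1378  0.1198] [-2.9  2.3 10.3]
22.5083
```

Contact at the expected seat height. Release, retreat and fetch the box lid.

Run:
```python
from h import *
hand.move_gripper(.075); p=get_obs()["position"]; bot.servo_line([p[0],p[1],.36],velocity=.2)
psi=np.pi*1.5+YAW; g=(.5217,.2593); ps=psi+.558-YAW
print(kinematics.solve_ik((*g,.21),q(psi)),kinematics.solve_ik((.5359,-.2828,.119),q(ps)))
bot.reach((.44,.10,.40),q(psi))
take(g,psi)
bot.reach((.5359,-.2828,.33),q(ps)); bot.dwell(.3); r=snap("wb3")
print(get_obs()["position"],get_obs()["time_s"])
z=.33-.049+.004
print(fit if 0 else "")
r2=vision.read_camera("top"); a=cv2.resize(r2["frame"][:,:,::-1],(400,300)); b=cv2.resize(r["frame"][:,:,::-1],(400,300))
np.savez("top1.npz",f=r2["frame"],K=r2["intrinsics"],V=r2["view"])
cv2.imwrite("pics/held2.png",np.hstack([a,b]))
from fit import *
f,K,V=load("wb3.npz"); e=cv2.Canny(f,40,100); w=back(np.argwhere(e)[:,::-1],z,K,V)[:,:2]
t=get_obs()["position"][:2]; c,s=np.cos(.558),np.sin(.558); L=(w-t)@np.array([[c,-s],[s,c]])
cam=(((-V[:3,:3].T@V[:3,3])[:2]-t)@np.array([[c,-s],[s,c]])); print("cam in lid",cam)
for nm,ax,h in (("x",0,.057),("y",1,.042)):
    for sg in (1,-1):
        o=L[:,1-ax]; k=(abs(L[:,ax]-sg*h)<.006)&(abs(o)<(.035 if ax==0 else .05))&(o*np.sign(cam[1-ax])>-.02 if ax==1 else k0 if 0 else True)
        hst,ed=np.histogram(L[k,ax],bins=np.arange(sg*h-.006,sg*h+.0061,.001)); print(nm,sg,hst)
```

```text
[ 4.58693214e-01  3.27230678e-01  1.76326341e+00 -4.44089210e-16
  1.05109857e+00  1.71398954e+00] [-4.88044879e-01  4.70744027e-01  1.77806331e+00 -4.44089210e-16
  8.92785320e-01  5.24751448e-01]
width 0.03855172673773745
force [ 1.73364303 -1.53047988 -5.69818064] 0.03911692318213795
force [ 0.29156738 -2.02985783 -6.16533159]
end 0.038811256554631725 [0.40248837 0.22028774 0.32560755] 33.0167
[ 0.53603063 -0.28239733  0.33008142] 35.25

cam in lid [ 0.06859033 -0.00028165]
x 1 [ 0  0  0  0  0 74 91 74 16 82 24 75]
x -1 [  2   3   2   9   5   5   5 105   5  11  13   4]
y 1 [ 9  9  8  8 43 85 20 25 19 24 18 20]
y -1 [  6   3   7   5  11  31 103  11   9   5   7   5]
```

View pics/held2.png

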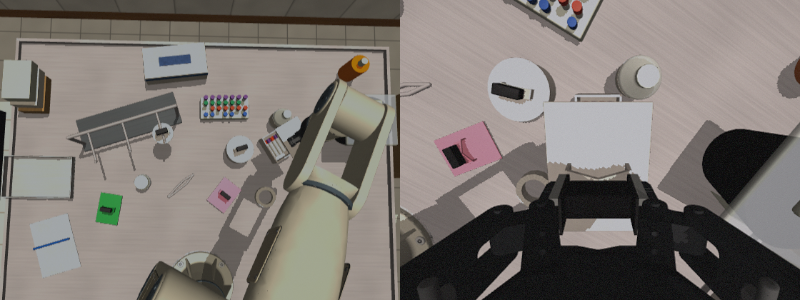

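The box lid is held square (edges within about 1 mm of the model). The jar is capped in the wrist view at (520,90), and the small lid still hangs. Lowering onto the box.

Run:
```python
from h import *
from fit import *
place(.5356,-.2829)
hand.move_gripper(.075); p=get_obs()["position"]; bot.servo_line([p[0],p[1],.33],velocity=.2)
bot.reach((.40,-.21,.42),q(np.pi*1.5)); bot.dwell(.3); r=snap("we"); print(get_obs()["time_s"])
im=r["frame"][:,:,::-1]; cv2.imwrite("pics/end.png",cv2.resize(im[:260],(800,371)))
print("jarlid",fit(["we"],plc(.052),.074,[.5176,-.1377,0],False),"boxlid",fit(["we"],plr(.057,.042),.074,[.5359,-.2828,.558]))
```

```text
0.138 [ 0.5355 -0.2828  0.1377] [-0.6 -0.3  0. ]
0.134 [ 0.5355 -0.2828  0.1338] [ 0.6 -0.8  0.6]
0.13 [ 0.5354 -0.2828  0.1297] [ 0.2 -0.3  0.7]
0.127 [ 0.5354 -0.2828  0.1268] [ 0.3 -0.5  0.3]
0.124 [ 0.5354 -0.2828  0.1237] [-0.3 -1.3  1. ]
0.122 [ 0.5355 -0.2829  0.1219] [-0.5  0.2  1.5]
0.12 [ 0.5357 -0.2829  0.12  ] [ 0.6 -1.   1.4]
0.119 [ 0.5357 -0.283   0.1199] [-2.5  0.7  9.3]
0.118 [ 0.5358 -0.283   0.1199] [-5.1  2.8 19.3]
42.5083
jarlid (array([ 0.5182, -0.1374]), np.float64(-28.1)) boxlid (array([ 0.5362, -0.2831,  0.557 ]), np.float64(-44.8))
```

View pics/end.png

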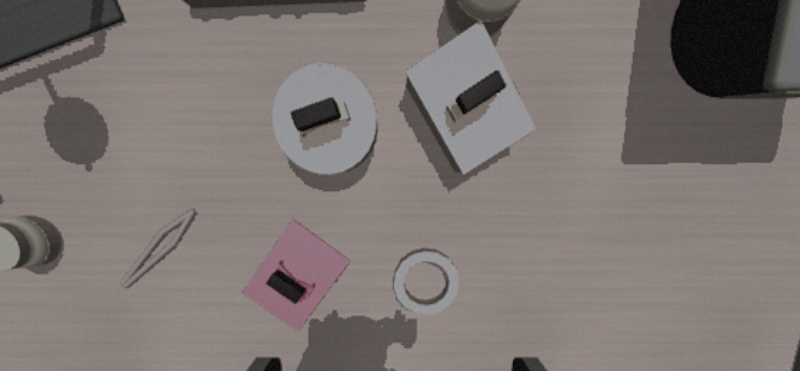

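Both lids are seated: the jar lid is at (325,118) and the box lid at (470,98), each fitting within 1 mm of its container at seated height. The robot is clear, so I hand in.

```bash
python3 -c "
from workcell import *
hand_in()"
```

```text
the job is handed in; nothing more can be done
```

Both containers are closed: I lifted the large round lid and the oblong lid off their hooks, seated them on the jar and the box, and handed the job in. `hand_in` gives no verdict, so the results below are my own checks.

- **Centring:** in the last wrist view both plates fit, at seated height, within 1 mm of where I had measured the containers. The box lid's angle was 0.557 rad against 0.558 rad for the box.
- **Seating:** while lowering, both lids met firm contact at a tool height of 0.120 m, about 1 mm above the 0.119 m I had calculated. That is within the 3 mm allowed.
- **Other objects:** the small lid was still on its hook in the last top view, taken before the final placement. The bottle, tape and forceps looked undisturbed in the last wrist view. The cup was only partly in that picture, and I measured none of these positions.
- **Time:** the robot clock read 42.5 s at the last check, against the 66 s limit.

No check failed. The largest disagreement was about 2.5 mm between the first top-camera fits and the wrist-camera fits. I used the wrist fits for the jar and box.

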